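# Press a shaft home with a hand-cranked bench press

### The arm

A 6-joint arm with a two-finger parallel gripper is mounted at the origin on a cart in front of the work surface, level with it; the furniture and walls round the work are solid. World frame = base frame: x ahead of the robot, y to its left, z up, the work surface at z = 0. Lengths are in mm, angles in rad, forces in N, time in s.
With the tool pointing down it reaches from about 275 to 750 mm from the base axis. Payload 10.2 kg.
Tool frame: the origin (TCP) lies midway between the tips of the shut fingers; the grasp point (between the pads) lies 19 mm behind it (ctrl.tcp_to_grasp is the z of the grasp point in the tool frame, in mm); z points along the fingers, y is the direction in which the jaws open and shut (so a half turn about z gives the same grasp; the last joint's range is limited). The gripper opens to 85 mm and grips with 20 to 120 N. Pads are 22 mm wide; open, the fingers measure 114 mm over their backs; the gripper's body (76 mm by 85 mm) begins 54 mm behind the grasp point. The pads swing forward as they close: fully open they stand 13 mm farther back than shut.
Start: joints at [0.934, 0.313, 1.498, -0, 1.331, -0.223], TCP at [211.111, 480.69, 231.294] pointing down, gripper open.
Joint ranges: [-2.94, 2.94], [-0.97, 2.17], [0.19, 2.56], [-1.23, 4.37], [0.02, 3.11], [-2.88, 2.88]. Speed limits (rad/s): [2.39, 2.39, 3.01, 3.14, 3.14, 3.14].

### API

Orientations are given as a unit quaternion [w, x, y, z].
In Python, from rig import sensors, capture, order, ctrl gives the robot as it stands. The module is installed in compiled form; this text tells all that it offers.
- The arm moves only by the tool play_rows, never from a script. Its argument "deltas" is a list of rows, each a list of 7 numbers: the shift along the world's x, y, z in units of 40 mm (1.0 is 40 mm), then the turn, a rotation vector about the world's x, y, z in units of 6 degrees (1.0 is 6 degrees), then the opening, from -1 (shut) to 1 (fully open). A call has 1 to 8 rows; each row shifts and turns the commanded pose from where the row before left it; what a row does not reach is not made up. A row lasts 1/12 s, in which the tool goes at most 41.7 mm and 7.16 degrees, less where a joint would pass 70% of its speed; a pose out of reach is approached as far as the arm can. A call is refused whole if a number of a shift passes 1 or a number of a turn 1, either way. A call with a gripper value outside its range is refused whole. The fingers move at their own pace and stop on an object; "squeeze" is the grip in N (left out, the last holds). Time passes only in rows, so rows that do not move let the fingers close. It gives the time, the measured TCP pose, the force and the opening at its end, in the units of the state.
- sensors.sense(): the state, without advancing time (a new reading comes with each control period).
- capture(name): name is "scene" or "side" or "wrist"; returns a dict with "pixels" (480x640x3 uint8, red, green, blue), "z_map" (480x640 float32, mm along the optical axis (not along the pixel's ray), 0 where there is no reading), "fx", "fy", "cx", "cy" (pixels), "eye" and "rotation" of the camera in the world; the wrist camera has in their place "tool_from_camera" (4x4, takes a point from camera to tool coordinates, whose origin is the TCP and whose axes are the flange's). Camera axes: x right, y down, z forward; pixel columns grow to the right and rows downward; lengths in mm; the calibration is good to about 2 mm. The wrist camera is an equidistant fisheye: a pixel r from the principal point sees the ray r / f radians off the axis. A picture is of the moment at which its call begins: read the wrist's pose just before it.
- order.finish_job(): hands the job in, once; it reports no verdict.
The state is a dict: "time_s": time; "joints": joint angles; "dq": joint speeds; "tau": joint torques, N m; "eef_pos": TCP position; "ee_rot": TCP orientation; "force": force on the tool from outside, world axes, zero at the start; "wrist_torque": the same for the moment, N m; "grip_width": opening from 0.0 (shut) to 1.0 (fully open).
Only numpy, scipy, OpenCV 4.12 (cv2) and the standard library are available. Lean on these libraries where they do the work, as an engineer would, in place of code of your own. Each camera call takes 0.05 s, during which the arm holds its last target. There are 200 camera calls.

### The job

Take the longer of the two plain steel shafts from the rack, lay it in the saddles of the bench press and press it into the hub by turning the crank clockwise by its loose sleeve, until you feel the shaft come up firmly against the hidden depth stop; do not force it further. Keep hold of the sleeve the whole way and ease the crank back to its rest, because the return spring flings the handle round if it is let go. Leave the shaft pressed home, the crank at rest and the other things where they are.

Things in the scene. Friction and masses are not known exactly. Their poses are not given: they have to be found in the camera images.
- press: Grey hand-cranked bench press, fixed, base 110 (x) by 310 mm (y). Origin: on the bench under the vertical crank axis, z up. It presses along its own -y on a level line at x = +16, z = 62 mm (the press line). Along -y follow: gear housing (to y = -38 mm, top z = 90 mm), ram nose, two V saddles, hub, nest upright (y = -210 to -228 mm, top z = 104 mm), knob of the depth stop.
- cradle (a point): Point on the press line midway between the V saddles (y = -80 and -140 mm of the press, 10 mm thick, clear gap of 50 mm between, empty down to z = 25 mm); the axis of a shaft lying in them passes through it. Press axes. A 90 mm shaft fits between ram and hub with its centre up to 12 mm either way along y.
- hub_mouth (a point): Centre of the mouth of the hub's bore, y = -170 mm of the press, 17 mm wide. Press axes; the shaft goes in along -y. A spring ring inside grips the 16 mm shaft: its tip forces the ring open at 8 to 12 mm depth (a bump of 35 to 65 N at the ram, then it may pop ahead), then slides with 10 to 25 N. The end of the depth stop stands 24 to 36 mm deep, set anew each time: it can only be felt.
- crank_axis (a point): Point on the vertical crank axis, 152 mm above the bench. The path of the sleeve is a level circle of 55 mm radius about this axis, clear of the rest of the press.
- handle (a point): Point on the axis of the upright grip sleeve, at its middle, 147 mm above the bench. Black sleeve, 24 mm in diameter, 60 mm tall (118 to 178 mm above the bench), free above; it spins freely on its pin, 55 mm from the crank axis, so the hand that holds it need not turn. The crank arm under it and its centre bolt reach 118 mm above the bench; all else of the press is lower.
- crank (a joint): Crank angle, rad: 0 at its rest stop, growing clockwise seen from above, up to 9.6. At 0 the handle lies 120 degrees anticlockwise from the press's +x axis. A radian moves the ram 8 mm: home comes at 6.5 to 8.5 rad. Return spring 0.11 N m at rest, 0.2 at 8 rad (2 to 4 N at the sleeve), friction 0.03 N m, drag 0.006 N m s/rad; let go, it flies back.
- ram: Steel rack ram, 12 mm in diameter. Origin: centre of its flat nose, on the press line (y = -50 mm of the press at rest). Near home, the force on the shaft is about 7 times (force at the sleeve along its path - 4 N). The sleeve takes up to 14 N to enter the spring ring, then 3 to 8 N; on the stop it climbs steeply: 10 to 15 N is firmly home, 20 N too much.
- shaft: The longer plain steel shaft, 16 mm in diameter, 90 mm long, chamfered at both ends (either may lead), 0.14 kg. Origin at its centre, own y along its axis. It starts in one of the two places of the rack.
- spare_shaft: The shorter shaft, 16 mm in diameter, 64 mm long; not wanted. Origin at its centre, own y along its axis. It starts in the other place of the rack.
- shaft_rack: Low grey plastic rack, fixed, 150 (x) by 76 mm (y). Origin: centre of its underside. Two places at x = -35 and +35 mm, each a pair of V saddles (y = -25 and +25 mm, 6 mm thick, clear gap of 44 mm between) where a shaft lies along the rack's y, its axis 36 mm above the bench; the floor between is 10 mm high.
- rotor_bell: Open steel rotor bell, 124 mm in diameter, 44 mm high, loose on the bench; a bystander. Origin: centre of its underside.
- bare_core: Bare stator core, 106 mm in diameter, 47 mm high, loose on the bench; a bystander. Origin: centre of its underside.

How it is judged (in metres and radians):
On the way, in this order (a step that is already met when the one before it is completed fails the run):
1. the longer shaft lies in the press's saddles, let go of (x of shaft in the frame of cradle between -0.003 and 0.003 m and z of shaft in the frame of cradle between -0.003 and 0.003 m and angle between the y axis of shaft and the y axis of press, either way round below 0.08 rad and contact force between the fingers and shaft below 0.1 N), for 0.2 s.
2. the ram has pressed the shaft home: more than 22.5 mm deep in the hub and pressed with more than 35 N, which only the stop can bear (y of shaft in the frame of hub_mouth below 0.0225 m and contact force between ram and shaft above 35 N), for 0.1 s.
At the end, for the whole second after the job is handed in: The longer shaft stands in the hub, its centre less than 22.5 mm before the mouth (more than 22.5 mm deep), in line with the press within 0.06 rad and still, after having been pressed against the depth stop with more than 35 N for 0.1 s; the crank is back within 0.12 rad of its rest stop (value of joint crank below 0.12 rad and y of shaft in the frame of hub_mouth below 0.0225 m and angle between the y axis of shaft and the y axis of press, either way round below 0.06 rad and linear speed of shaft below 0.01 m/s); the robot touches nothing.
It fails at once if the ram is forced against the shaft with more than 110 N, which would bruise it (contact force between ram and shaft above 110 N).
It fails at once if the crank is let fly back, faster than 8 rad/s (velocity of joint crank below -8 rad/s).
It fails at once if the spare shaft is moved more than 15 mm (distance of spare_shaft from where it was at the start of the episode above 0.015 m).
It fails at once if the rotor bell or the bare core is moved more than 25 mm (distance of any of rotor_bell, bare_core from where it was at the start of the episode above 0.025 m).
It also fails if it takes over 72 s, if anything falls off the work surface, if the arm or the gripper's body presses on something with over 40 N, if the wrist force passes 120 N, or if a joint passes its speed limit or range.

## Working session

There is one attempt and no reset: what is moved stays moved. The work goes in short steps, Python scripts to look and compute and a tool call to move; the robot and the scene stay as the last step left them, time stands still between calls to the robot, and variables do not carry over. Pictures are saved under pics/ and viewed, about 8 in all and at most 12, crops included, and the job is handed in when it is done.

Besides the shell and the picture viewer there is one more tool, called after "Call:" by a JSON object that holds its "method" and its "body". play_rows: Moves the arm, as the interface text tells. Its arguments: {"type":"object","properties":{"deltas":{"type":"array","items":{"type":"array","items":{"type":"number"}}},"squeeze":{"type":"number"}},"required":["deltas"]}

```bash
mkdir -p pics
cat > h.py <<'E'
import numpy as np,cv2
from rig import sensors,capture,order,ctrl
from scipy.spatial.transform import Rotation as R
def cloud(c):
    z=c["z_map"]; v,u=np.mgrid[:480,:640]
    p=np.stack([(u-c["cx"])/c["fx"]*z,(v-c["cy"])/c["fy"]*z,z],-1)
    return p@np.array(c["rotation"]).T+np.array(c["eye"])
def save(c,n): cv2.imwrite(f"pics/{n}.png",cv2.cvtColor(c["pixels"],cv2.COLOR_RGB2BGR))
def st():
    s=sensors.sense(); print({k:np.round(s[k],3).tolist() for k in("time_s","eef_pos","ee_rot","force","grip_width","joints")})
E
python3 - <<'E'
from h import *
st(); print(ctrl.tcp_to_grasp)
for n in("scene","side"):
    c=capture(n); save(c,n); np.savez(n,**{k:np.array(v) for k,v in c.items()})
    print(n,c["eye"],np.round(c["rotation"],3).tolist(),c["fx"])
    p=cloud(c); print(p[::80,::80].round().astype(int).tolist())
E
```

```text
{'time_s': 0.0, 'eef_pos': [210.958, 480.475, 230.754], 'ee_rot': [-0.0, 0.205, 0.979, -0.001], 'force': [0.429, -0.87, 0.04], 'grip_width': 1.002, 'joints': [0.934, 0.313, 1.498, -0.0, 1.331, -0.223]}
-18.700000000000003
scene [-105.93134073 -593.33545061  522.09998938] [-0.5, 0.762, -0.344, 0.227] 458.4250078157154Traceback (most recent call last):
  File "<stdin>", line 6, in <module>
  File "h.py", line 7, in cloud
    return p@np.array(c["rotation"]).T+np.array(c["eye"])
           ~^~~~~~~~~~~~~~~~~~~~~~~~~~
ValueError: matmul: Input operand 1 has a mismatch in its core dimension 0, with gufunc signature (n?,k),(k,m?)->(n?,m?) (size 4 is different from 3)
```

```bash
sed -i 's/np.array(c\["rotation"\]).T/R.from_quat(np.roll(c["rotation"],-1)).as_matrix().T/' h.py
python3 - <<'E'
from h import *
for n in("scene","side"):
    c=capture(n); save(c,n); np.savez(n,**{k:np.array(v) for k,v in c.items()})
    print(n,c["eye"])
    p=cloud(c); print(p[40::80,40::80].round().astype(int).tolist())
E
```

```text
scene [-105.93134073 -593.33545061  522.09998938]
[[[693, 1621, 589], [786, 1140, 582], [1095, 1094, 589], [969, 510, 573], [2417, 1289, 628], [2160, 607, 607], [2522, 348, 611], [1392, -266, 568]], [[626, 1623, 281], [711, 1085, 316], [1092, 1142, 278], [979, 531, 337], [1309, 450, 314], [1307, 128, 340], [1307, -123, 360], [1325, -323, 375]], [[199, 434, 256], [486, 705, 140], [806, 777, 56], [965, 529, 69], [1335, 455, 3], [1341, 114, 68], [1340, -153, 120], [1336, -367, 162]], [[41, -29, 283], [349, 484, 2], [464, 299, 19], [624, 181, -1], [574, -106, 111], [609, -261, 149], [573, -408, 210], [1170, -437, -1]], [[7, -82, 214], [392, 699, -372], [349, 155, -87], [376, -74, 9], [478, -182, 5], [515, -322, 52], [576, -431, 71], [783, -519, 0]], [[-13, -68, 103], [83, -43, 14], [500, 462, -637], [-106, -593, 522], [328, -295, -4], [404, -386, -1], [485, -476, -2], [563, -566, -1]]]
side [  48.67236359 -760.26938413  603.59875525]
[[[141, 297, 562], [555, 1523, 498], [610, 705, 524], [1100, 1051, 486], [1865, 1437, 432], [1379, 404, 493], [1383, 93, 503], [1384, -140, 511]], [[162, 1559, 199], [497, 1629, 137], [705, 1081, 198], [1098, 1098, 137], [1837, 1395, -23], [1341, 337, 228], [1336, 18, 282], [1317, -220, 325]], [[58, 694, 129], [269, 710, 69], [513, 665, 20], [667, 371, 75], [948, 319, 19], [1182, 169, 6], [1341, -29, 29], [1338, -265, 106]], [[20, -67, 260], [203, 695, -204], [329, 205, -2], [490, 79, -1], [540, -175, 109], [577, -345, 182], [958, -285, 0], [1113, -401, -2]], [[-18, -70, 129], [92, 5, 12], [354, 463, -475], [345, -169, -1], [468, -264, 0], [536, -396, 60], [561, -518, 136], [831, -537, -1]], [[-56, -98, 3], [48, -162, -11], [283, 409, -779], [518, 237, -782], [354, -401, 1], [456, -475, -1], [554, -549, -1], [603, -634, 50]]]
```

View pics/scene.png

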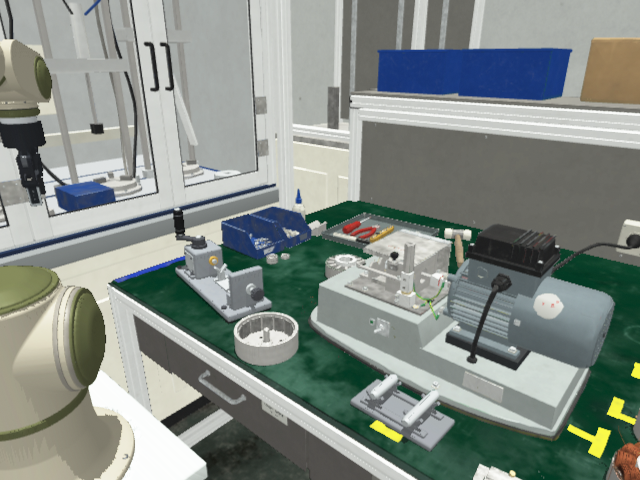

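View pics/side.png

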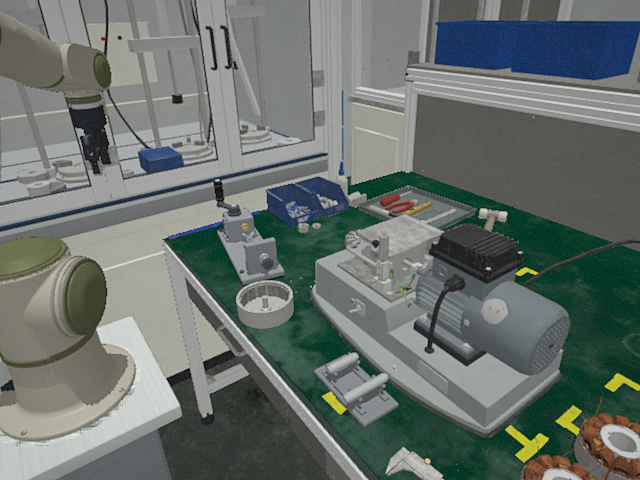

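Run:
```python
from h import *
boxes={"scene":{"rack":(345,365,460,455),"press":(165,200,275,325),"bell":(230,308,302,366)},"side":{"rack":(310,345,402,425),"press":(205,175,290,290),"bell":(234,278,296,330)}}
for n in boxes:
    c=dict(np.load(n+".npz")); P=cloud(c); img=c["pixels"].astype(int)
    for k,(a,b,d,e) in boxes[n].items():
        p=P[b:e,a:d].reshape(-1,3); im=img[b:e,a:d].reshape(-1,3)
        if k=="rack":
            q=p[(p[:,2]>36)&(p[:,2]<48)]; 
            r=p[(p[:,2]>6)&(p[:,2]<30)]
            print(n,"rack low",cv2.minAreaRect(r[:,:2].astype(np.float32)),len(r))
            m=np.zeros(480*640,np.uint8).reshape(480,640); sub=(P[b:e,a:d,2]>38)&(P[b:e,a:d,2]<48)
            nn,l=cv2.connectedComponents(sub.astype(np.uint8))
            for i in range(1,nn):
                s=P[b:e,a:d][l==i]
                if len(s)>25: print(" comp",len(s),cv2.minAreaRect(s[:,:2].astype(np.float32)),s[:,2].max())
        if k=="press":
            blk=(im.max(1)<60)&(p[:,2]>110)&(p[:,2]<190)&(p[:,0]<700)&(p[:,1]<600)
            print(n,"handle",blk.sum(),np.median(p[blk],0),p[blk].min(0),p[blk].max(0))
            for lo,hi in((85,94),(99,108),(8,25),(108,122)):
                q=p[(p[:,2]>lo)&(p[:,2]<hi)&(p[:,0]<500)&(p[:,1]>100)&(p[:,1]<600)]
                if len(q)>5: print("  press z",lo,hi,len(q),cv2.minAreaRect(q[:,:2].astype(np.float32)))
        if k=="bell":
            q=p[(p[:,2]>36)&(p[:,2]<50)]; print(n,"bell",cv2.minEnclosingCircle(q[:,:2].astype(np.float32)))
```

```text
scene rack low ((440.3316650390625, -301.28631591796875), (155.4412384033203, 173.67933654785156), 3.422654151916504) 4277
 comp 104 ((513.7921142578125, -336.2620849609375), (5.310183525085449, 43.646602630615234), 3.1159310340881348) 47.93183152567519
 comp 246 ((410.46954345703125, -279.02093505859375), (16.324018478393555, 62.9740104675293), 87.26094055175781) 45.57554920338856
 comp 408 ((406.5188903808594, -348.0411071777344), (15.483739852905273, 89.45082092285156), 88.61366271972656) 44.963464448648665
scene handle 215 [471.59535056 376.09949171 148.45434866] [462.71008042 316.68092246 110.14224033] [499.87988875 393.7149108  179.10616688]
  press z 85 94 273 ((478.48150634765625, 235.25552368164062), (263.5133056640625, 74.10797882080078), 80.15380096435547)
  press z 99 108 232 ((478.39093017578125, 242.70159912109375), (277.4126892089844, 73.78170013427734), 81.19580841064453)
  press z 8 25 1346 ((477.1217956542969, 248.58901977539062), (311.6744079589844, 100.40943908691406), 78.397216796875)
  press z 108 122 146 ((481.88201904296875, 354.0743103027344), (23.08896255493
[... 617 characters left out ...]
991409
side handle 153 [474.22120206 373.01452797 148.53681887] [466.68610908 313.03788865 110.03323981] [501.50723235 385.83687412 178.50571865]
  press z 85 94 201 ((463.444580078125, 234.28329467773438), (265.56524658203125, 64.41704559326172), 86.54588317871094)
  press z 99 108 168 ((480.8955078125, 240.53794860839844), (277.2303466796875, 71.60951232910156), 81.06828308105469)
  press z 8 25 797 ((449.9697265625, 253.4906005859375), (98.55772399902344, 306.6704406738281), 0.017425179481506348)
  press z 108 122 104 ((485.9255676269531, 349.4647216796875), (23.771854400634766, 77.20165252685547), 12.719290733337402)
side bell ((397.3553771972656, -18.930335998535156), 64.15470123291016)
```

Call:
{"method": "play_rows", "body": {"deltas": [[0.18,-0.77,0,0,0,-0.97,0.6],[0.18,-0.77,0,0,0,-0.97,0.6],[0.18,-0.77,0,0,0,-0.97,0.6],[0.18,-0.77,0,0,0,-0.97,0.6],[0.18,-0.77,0,0,0,-0.97,0.6],[0.18,-0.77,0,0,0,-0.97,0.6],[0.18,-0.77,0,0,0,-0.97,0.6],[0.18,-0.77,0,0,0,-0.97,0.6]]}}

```text
time_s: 0.82
eef_pos: [268.5, 232.9, 231.2]
ee_rot: [0.0, 0.577, 0.817, -0.0]
force: [0.4, -0.1, -0.1]
grip_width: 0.802
```

Call:
{"method": "play_rows", "body": {"deltas": [[0.18,-0.77,0,0,0,-0.97,0.6],[0.18,-0.77,0,0,0,-0.97,0.6],[0.18,-0.77,0,0,0,-0.97,0.6],[0.18,-0.77,0,0,0,-0.97,0.6],[0.18,-0.77,0,0,0,-0.97,0.6],[0.18,-0.77,0,0,0,-0.97,0.6],[0.18,-0.77,0,0,0,-0.97,0.6],[0.18,-0.77,0,0,0,-0.97,0.6]]}}

```text
time_s: 1.48
eef_pos: [326.2, -13.7, 231.3]
ee_rot: [0.0, 0.853, 0.521, 0.0]
force: [0.0, 1.5, 0.3]
grip_width: 0.796
```

Call:
{"method": "play_rows", "body": {"deltas": [[0.18,-0.77,0,0,0,-0.97,0.6],[0.18,-0.77,0,0,0,-0.97,0.6],[0.18,-0.77,0,0,0,-0.97,0.6],[0.18,-0.77,0,0,0,-0.97,0.6],[0.18,-0.77,0,0,0,-0.97,0.6],[0.18,-0.77,0,0,0,-0.97,0.6],[0.18,-0.77,0,0,0,-0.97,0.6],[0.18,-0.77,0,0,0,-0.97,0.6]]}}

```text
time_s: 2.15
eef_pos: [383.9, -260.1, 231.1]
ee_rot: [-0.0, 0.99, 0.142, -0.0]
force: [0.5, 0.3, 0.7]
grip_width: 0.8
```

Call:
{"method": "play_rows", "body": {"deltas": [[0.18,-0.77,0,0,0,-0.97,0.6],[0.18,-0.77,0,0,0,-0.97,0.6],[0.18,-0.77,0,0,0,-0.97,0.6],[0,0,0,0,0,0,0.6],[0,0,0,0,0,0,0.6]]}}

```text
time_s: 2.57
eef_pos: [405.3, -351.6, 230.4]
ee_rot: [-0.001, 1.0, -0.008, -0.0]
force: [0.4, 0.0, 0.8]
grip_width: 0.803
```

Run:
```python
from h import *
st(); c=capture("wrist"); save(c,"w1"); np.savez("w1",**{k:np.array(v) for k,v in c.items()}); print(np.round(c["tool_from_camera"],3).tolist(),c["fx"],c["cx"],c["cy"])
```

```text
{'time_s': 2.567, 'eef_pos': [405.274, -351.603, 230.361], 'ee_rot': [-0.001, 1.0, -0.008, -0.0], 'force': [0.433, 0.002, 0.791], 'grip_width': 0.803, 'joints': [-0.933, 0.34, 1.463, 0.0, 1.34, 0.653]}
[[0.001, -0.947, -0.32, 82.045], [1.0, 0.001, 0.001, -0.5], [-0.0, -0.32, 0.947, -142.2], [0.0, 0.0, 0.0, 1.0]] 371.64829954431775 317.600007996989 239.40569619833133
```

View pics/w1.png

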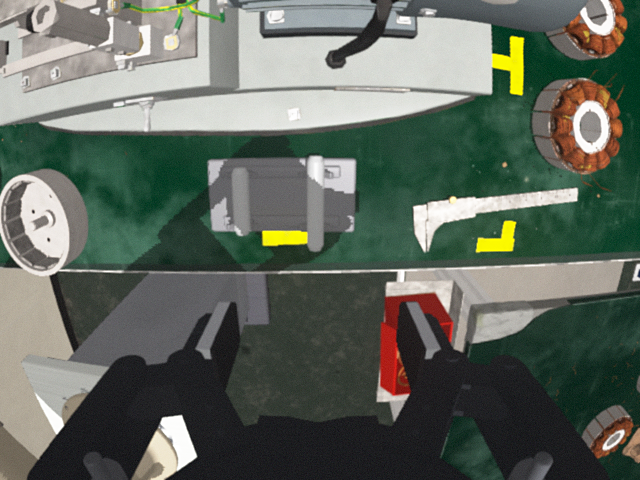

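```bash
cat >> h.py <<'E'
def wcloud(c,s):
    z=c["z_map"]; v,u=np.mgrid[:480,:640]
    a,b=u-c["cx"],v-c["cy"]; r=np.hypot(a,b)+1e-9; t=r/c["fx"]
    k=np.tan(np.minimum(t,1.5))/r
    p=np.stack([a*k*z,b*k*z,z],-1); T=np.array(c["tool_from_camera"])
    p=p@T[:3,:3].T+T[:3,3]
    p=p@R.from_quat(np.roll(s["ee_rot"],-1)).as_matrix().T+np.array(s["eef_pos"]); p[z<=0]=np.nan
    return p
E
python3 - <<'E'
from h import *
c=dict(np.load("w1.npz")); P=wcloud(c,sensors.sense())
A=P[130:275,190:380]; print("bench z",np.nanmedian(P[150:220,100:160,2]))
m=(A[...,2]>37)&(A[...,2]<50)
nn,l=cv2.connectedComponents(m.astype(np.uint8))
for i in range(1,nn):
    s=A[l==i]
    if len(s)>40: print(len(s),cv2.minAreaRect(s[:,:2].astype(np.float32)),np.percentile(s[:,2],[50,99]),s[:,:2].mean(0))
E
```

```text
bench z -0.2983961202590706
1606 ((408.3732604980469, -348.1865234375), (15.606454849243164, 90.45020294189453), 88.84291076660156) [42.62947366 45.22858833] [ 410.73816999 -347.99712188]
1063 ((412.1680908203125, -277.9707946777344), (16.188932418823242, 64.2901611328125), 88.56194305419922) [42.66760375 45.19231189] [ 413.22679154 -278.90771997]
```

Run:
```python
from h import *
c=dict(np.load("w1.npz")); P=wcloud(c,sensors.sense())
A=P[130:275,195:370]; m=(A[...,2]>7)&(A[...,2]<32); m&=A[...,0]<470
nn,l,s,_=cv2.connectedComponentsWithStats(m.astype(np.uint8)); i=1+np.argmax(s[1:,4])
q=A[l==i]; print(cv2.minAreaRect(q[:,:2].astype(np.float32)),np.percentile(q[:,2],[2,50,98]))
q=q[(q[:,1]>-340)&(q[:,1]<-285)]; h,e=np.histogram(q[q[:,2]>18][:,0],bins=np.arange(365,460,3)); print(list(zip(e,h)))
```

```text
((412.0954895019531, -288.5728759765625), (101.78910827636719, 75.55404663085938), 88.36892700195312) [ 8.24194836 10.28738407 16.62493625]
[(np.int64(365), np.int64(0)), (np.int64(368), np.int64(0)), (np.int64(371), np.int64(0)), (np.int64(374), np.int64(0)), (np.int64(377), np.int64(0)), (np.int64(380), np.int64(0)), (np.int64(383), np.int64(0)), (np.int64(386), np.int64(5)), (np.int64(389), np.int64(6)), (np.int64(392), np.int64(0)), (np.int64(395), np.int64(0)), (np.int64(398), np.int64(0)), (np.int64(401), np.int64(0)), (np.int64(404), np.int64(0)), (np.int64(407), np.int64(0)), (np.int64(410), np.int64(0)), (np.int64(413), np.int64(0)), (np.int64(416), np.int64(0)), (np.int64(419), np.int64(0)), (np.int64(422), np.int64(0)), (np.int64(425), np.int64(0)), (np.int64(428), np.int64(0)), (np.int64(431), np.int64(0)), (np.int64(434), np.int64(0)), (np.int64(437), np.int64(10)), (np.int64(440), np.int64(1)), (np.int64(443), np.int64(0)), (np.int64(446), np.int64(0)), (np.int64(449), np.int64(0)), (np.int64(452), np.int64(0)), (np.int64(455), np.int64(0))]
```

Call:
{"method": "play_rows", "body": {"deltas": [[0.12,0.085,-0.7,0,0,0,0.5],[0,0,-0.8,0,0,0,0.5],[0,0,-0.9,0,0,0,0.5],[0,0,-0.9,0,0,0,0.5],[0,0,-0.8,0,0,0,0.5],[0,0,-0.6,0,0,0,0.5],[0,0,-0.4,0,0,0,0.5],[0,0,-0.2,0,0,0,0.5]], "squeeze": 40}}

```text
time_s: 3.28
eef_pos: [409.7, -345.6, 17.6]
ee_rot: [-0.001, 1.0, -0.006, -0.001]
force: [-0.1, 0.9, 0.5]
grip_width: 0.753
```

Call:
{"method": "play_rows", "body": {"deltas": [[0,0,0,0,0,0,0.5],[0,0,0,0,0,0,-1],[0,0,0,0,0,0,-1],[0,0,0,0,0,0,-1],[0,0,0,0,0,0,-1],[0,0,0,0,0,0,-1],[0,0,0,0,0,0,-1],[0,0,0,0,0,0,-1]]}}

```text
time_s: 3.95
eef_pos: [410.9, -348.9, 20.5]
ee_rot: [0.002, 1.0, -0.007, 0.001]
force: [0.5, -4.9, 6.1]
grip_width: 0.169
```

Call:
{"method": "play_rows", "body": {"deltas": [[0,0,0.3,0,0,0,-1],[0,0,0.8,0,0,0,-1],[0,0,1,0,0,0,-1],[0,0,1,0,0,0,-1],[0,0,1,0,0,0,-1],[0,0,1,0,0,0,-1],[0,0,1,0,0,0,-1],[0,0.4,0.8,0,0,0,-1]]}}

```text
time_s: 4.62
eef_pos: [409.9, -332.3, 297.8]
ee_rot: [0.0, 1.0, -0.008, 0.0]
force: [0.7, 0.1, -0.3]
grip_width: 0.168
```

Call:
{"method": "play_rows", "body": {"deltas": [[0,0.85,0,0,0,0.9,-1],[0,0.85,0,0,0,0.9,-1],[0,0.85,0,0,0,0.9,-1],[0,0.85,0,0,0,0.9,-1],[0,0.85,0,0,0,0.9,-1],[0,0.85,0,0,0,0.9,-1],[0,0.85,0,0,0,0.9,-1],[0,0.85,0,0,0,0.9,-1]]}}

```text
time_s: 5.28
eef_pos: [409.4, -57.5, 295.0]
ee_rot: [-0.001, 0.932, 0.363, -0.0]
force: [0.7, 0.3, -1.5]
grip_width: 0.17
```

Call:
{"method": "play_rows", "body": {"deltas": [[0,0.85,0,0,0,0.9,-1],[0,0.85,0,0,0,0.9,-1],[0,0.85,0,0,0,0.9,-1],[0,0.85,0,0,0,0.9,-1],[0,0.85,0,0,0,0.9,-1],[0,0.85,0,0,0,0.9,-1],[0,0.5,0,0,0,0.9,-1],[0,0,0,0,0,0,-1]]}}

```text
time_s: 5.95
eef_pos: [409.2, 167.6, 294.8]
ee_rot: [-0.001, 0.762, 0.647, -0.0]
force: [0.9, -0.6, -1.3]
grip_width: 0.171
```

Run:
```python
from h import *
st(); s=sensors.sense(); c=capture("wrist"); save(c,"w2"); P=wcloud(c,s); np.savez("w2",P=P,**{k:np.array(v) for k,v in c.items()})
```

```text
{'time_s': 5.95, 'eef_pos': [409.173, 167.604, 294.831], 'ee_rot': [-0.001, 0.762, 0.647, -0.0], 'force': [0.878, -0.604, -1.309], 'grip_width': 0.171, 'joints': [0.122, 0.086, 1.611, 0.001, 1.447, 0.285]}
```

View pics/w2.png

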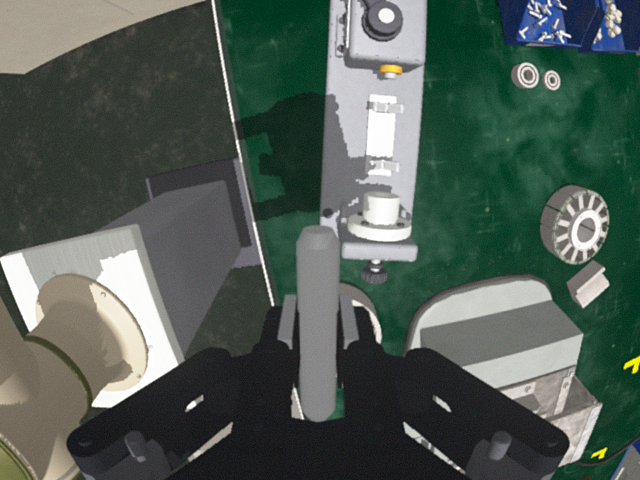

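Run:
```python
from h import *
d=np.load("w2.npz"); P=d["P"]; im=d["pixels"].astype(int)
for r,cs in ((105,range(362,412,4)),(167,range(360,408,4)),(205,range(350,416,6)),(250,range(340,420,8)),(135,range(316,430,8)),(70,range(330,420,8))):
    print(r,[(u,*P[r,u].round(1)) for u in cs])
for u in (372,384,396): print(u,[(v,*P[v,u].round(1)) for v in range(60,272,7)])
# nest top
A=P[225:270,335:425]; m=abs(A[...,2]-104)<5; print(m.sum(),cv2.minAreaRect(A[m][:,:2].astype(np.float32)))
# base edges between rows 20..200
E=[];F=[]
for v in range(20,225,6):
    z=P[v,:,2]; k=[u for u in range(300,440) if z[u]>7 and z[u]<40]
    if k: E.append(P[v,k[0]+1]); F.append(P[v,k[-1]-1])
for e in(E,F): 
    e=np.array(e); vx,vy,x,y=cv2.fitLine(e[:,:2].astype(np.float32),cv2.DIST_HUBER,0,.01,.01).ravel(); print(np.degrees(np.arctan2(vy,vx)),x,y,np.median(e[:,2]))
```

```text
105 [(362, np.float64(472.2), np.float64(257.2), np.float64(21.4)), (366, np.float64(476.9), np.float64(256.7), np.float64(19.5)), (370, np.float64(480.6), np.float64(256.0), np.float64(24.7)), (374, np.float64(479.4), np.float64(254.9), np.float64(61.5)), (378, np.float64(483.7), np.float64(254.4), np.float64(60.0)), (382, np.float64(488.6), np.float64(254.0), np.float64(55.2)), (386, np.float64(494.0), np.float64(253.5), np.float64(47.8)), (390, np.float64(497.2), np.float64(253.0), np.float64(53.5)), (394, np.float64(500.6), np.float64(252.5), np.float64(57.3)), (398, np.float64(503.8), np.float64(252.0), np.float64(61.3)), (402, np.float64(507.5), np.float64(251.5), np.float64(63.3)), (406, np.float64(522.0), np.float64(251.3), np.float64(19.9)), (410, np.float64(526.8), np.float64(250.8), np.float64(18.9))]
167 [(360, np.float64(460.0), np.float64(188.0), np.float64(19.2)), (364, np.float64(464.6), np.float64(187.3), np.float64(19.0)), (368, np.float64(468.5), np.float64(187.5), np.float64(24.4)), (372, np.float64(468.3), np.float64(192.7), np.float64(63.1)), (376, np.float64(47
[... 8861 characters left out ...]
142.8), np.float64(73.8)), (221, np.float64(484.9), np.float64(135.2), np.float64(73.4)), (228, np.float64(481.4), np.float64(133.2), np.float64(89.9)), (235, np.float64(480.2), np.float64(126.9), np.float64(92.7)), (242, np.float64(478.9), np.float64(120.9), np.float64(96.2)), (249, np.float64(477.2), np.float64(116.1), np.float64(102.6)), (256, np.float64(476.5), np.float64(109.1), np.float64(103.3)), (263, np.float64(492.1), np.float64(56.6), np.float64(0.9)), (270, np.float64(491.4), np.float64(46.3), np.float64(-0.2))]
1281 ((460.7466125488281, 116.07662963867188), (18.854557037353516, 75.37254333496094), 78.93578338623047)
0.0 0.0 0.0 nan
78.799545 529.2155 208.09212 19.334657752968326
```

Run:
```python
from h import *
d=np.load("w2.npz"); P=d["P"]; a=np.radians(78.9); yv=np.array([np.cos(a),np.sin(a)]); xv=np.array([yv[1],-yv[0]]); o=np.array([487,221.3])
def rep(n,q):
    l=(q[:,:2]-o)@np.c_[xv,yv]; print(n,len(q),"x",np.percentile(l[:,0],[1,50,99]).round(1),"y",np.percentile(l[:,1],[1,50,99]).round(1),"z",np.percentile(q[:,2],[1,99]).round(1))
for n,(r0,r1,c0,c1,z0) in dict(s1=(92,118,355,415,35),s2=(150,180,355,410,35),hub=(185,226,350,415,60),nest=(225,270,335,425,99),ram=(60,80,370,412,55),house=(0,64,330,430,80),sleeve=(0,45,350,410,125)).items():
    A=P[r0:r1,c0:c1].reshape(-1,3); rep(n,A[(A[:,2]>z0)])
A=P[20:225,300:440].reshape(-1,3); rep("base",A[(A[:,2]>8)&(A[:,2]<30)])
```

```text
s1 312 x [-15.7   1.8  16.1] y [25.1 29.9 35.2] z [44.5 64. ]
s2 326 x [-16.    1.3  15.8] y [-34.7 -29.2 -24.7] z [40. 64.]
hub 1223 x [-31.4  -4.4  27.4] y [-89.  -75.3 -59.6] z [60.9 83.3]
nest 1445 x [-61.2 -11.4  30.4] y [-116.4 -105.7  -26.8] z [ 99.5 315.1]
ram 527 x [-20.8   0.1  20.4] y [60.4 72.4 76.1] z [56.4 88.8]
house 4819 x [-42.8  -9.9  28.8] y [ 73.3 100.7 136.3] z [ 83.1 117.9]Traceback (most recent call last):
  File "<stdin>", line 6, in <module>
  File "<stdin>", line 4, in rep
    return _quantile_unchecked(
        a, q, axis, out, overwrite_input, method, keepdims, weights)
    return _ureduce(a,
                    func=_quantile_ureduce_func,
    ...<5 lines>...
                    overwrite_input=overwrite_input,
                    method=method)
    r = func(a, **kwargs)
    result = _quantile(arr,
                       quantiles=q,
    ...<2 lines>...
                       out=out,
                       weights=wgt)
    slices_having_nans = np.isnan(arr[-1, ...])
                                  ~~~^^^^^^^^^
IndexError: index -1 is out of bounds for axis 0 with size 0
```

Call:
{"method": "play_rows", "body": {"deltas": [[0.65,0.45,0,0,0,-0.3,-1],[0.65,0.48,0,0,0,0,-1],[0.65,0.48,-0.3,0,0,0,-1],[0,0,-0.8,0,0,0,-1],[0,0,-0.9,0,0,0,-1],[0,0,-0.9,0,0,0,-1],[0,0,-0.8,0,0,0,-1],[0,0,0,0,0,0,-1]]}}

```text
time_s: 6.67
eef_pos: [485.2, 219.1, 141.4]
ee_rot: [-0.003, 0.776, 0.631, -0.005]
force: [-0.2, -0.4, -2.7]
grip_width: 0.171
```

Run:
```python
from h import *
st(); s=sensors.sense(); c=capture("wrist"); save(c,"w3"); P=wcloud(c,s)
# held shaft: points above z 100
A=P[150:480,200:440]; m=np.isfinite(A[...,2]); 
print(P[::20,318].round(0).tolist())
```

```text
{'time_s': 6.667, 'eef_pos': [485.196, 219.143, 141.419], 'ee_rot': [-0.003, 0.776, 0.631, -0.005], 'force': [-0.192, -0.361, -2.689], 'grip_width': 0.171, 'joints': [0.204, 0.422, 1.59, -0.0, 1.142, 0.41]}
[[514.0, 363.0, 89.0], [512.0, 351.0, 90.0], [509.0, 336.0, 113.0], [507.0, 326.0, 115.0], [505.0, 319.0, 97.0], [503.0, 309.0, 90.0], [501.0, 299.0, 89.0], [499.0, 288.0, 73.0], [495.0, 271.0, 20.0], [492.0, 257.0, 24.0], [491.0, 250.0, 54.0], [486.0, 228.0, 24.0], [494.0, 260.0, 162.0], [493.0, 254.0, 165.0], [491.0, 246.0, 164.0], [489.0, 238.0, 165.0], [488.0, 229.0, 164.0], [486.0, 221.0, 164.0], [484.0, 211.0, 164.0], [482.0, 201.0, 164.0], [479.0, 190.0, 165.0], [476.0, 175.0, 162.0], [489.0, 231.0, 224.0], [488.0, 230.0, 229.0]]
```

View pics/w3.png

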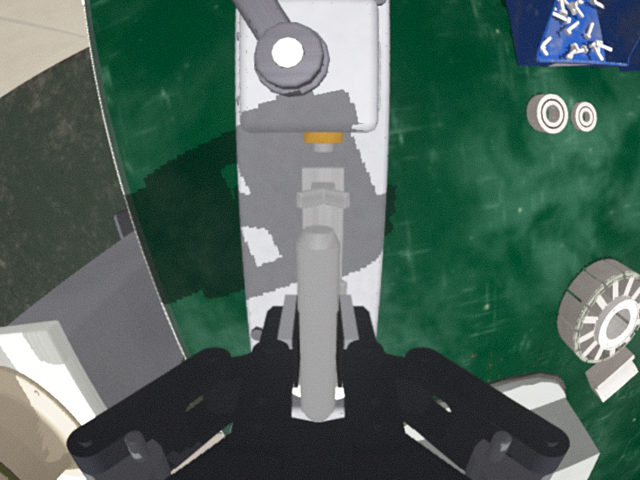

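Call:
{"method": "play_rows", "body": {"deltas": [[0,0,-0.4,0,0,0,-1],[0,0,-0.6,0,0,0,-1],[0,0,-0.6,0,0,0,-1],[0,0,-0.4,0,0,0,-1],[0,0,-0.2,0,0,0,-1],[0,0,0,0,0,0,-1],[0,0,0,0,0,0,-1]]}}

```text
time_s: 7.3
eef_pos: [489.4, 220.9, 61.1]
ee_rot: [0.001, 0.775, 0.631, 0.001]
force: [0.5, -0.4, -0.7]
grip_width: 0.171
```

Call:
{"method": "play_rows", "body": {"deltas": [[-0.05,0.06,-0.15,0,0,0,-1],[0,0,-0.12,0,0,0,-1],[0,0,0,0,0,0,-1],[0,0,0,0,0,0,-1]]}}

```text
time_s: 7.63
eef_pos: [486.4, 223.4, 48.7]
ee_rot: [0.0, 0.775, 0.632, 0.0]
force: [-1.0, -0.4, -0.9]
grip_width: 0.174
```

Call:
{"method": "play_rows", "body": {"deltas": [[0,0,-0.05,0,0,0,-1],[0,0,0,0,0,0,-1],[0,0,0,0,0,0,-0.5],[0,0,0,0,0,0,-0.3],[0,0,0,0,0,0,-0.1],[0,0,0,0,0,0,0],[0,0,0,0,0,0,0],[0,0,0,0,0,0,0]]}}

```text
time_s: 8.3
eef_pos: [486.2, 223.3, 46.4]
ee_rot: [-0.0, 0.775, 0.632, -0.0]
force: [0.8, 0.7, 0.7]
grip_width: 0.501
```

Call:
{"method": "play_rows", "body": {"deltas": [[0,0,0.3,0,0,0,0],[0,0,0.7,0,0,0,0],[0,0,1,0,0,0,0],[0,0,1,0,0,0,0],[0,0,1,0,0,0,0],[0,0,0.9,0,0,0,0],[0,-0.4,0.4,0,0,0,0],[0,0,0,0,0,0,0]]}}

```text
time_s: 8.97
eef_pos: [487.6, 206.3, 262.6]
ee_rot: [0.002, 0.775, 0.631, 0.003]
force: [-0.2, 0.2, -0.5]
grip_width: 0.502
```

Run:
```python
from h import *
st(); s=sensors.sense(); c=capture("wrist"); save(c,"w4"); P=wcloud(c,s); np.savez("w4",P=P)
```

```text
{'time_s': 8.967, 'eef_pos': [487.584, 206.272, 262.617], 'ee_rot': [0.002, 0.775, 0.631, 0.003], 'force': [-0.236, 0.224, -0.53], 'grip_width': 0.502, 'joints': [0.179, 0.298, 1.436, -0.001, 1.4, 0.383]}
```

View pics/w4.png

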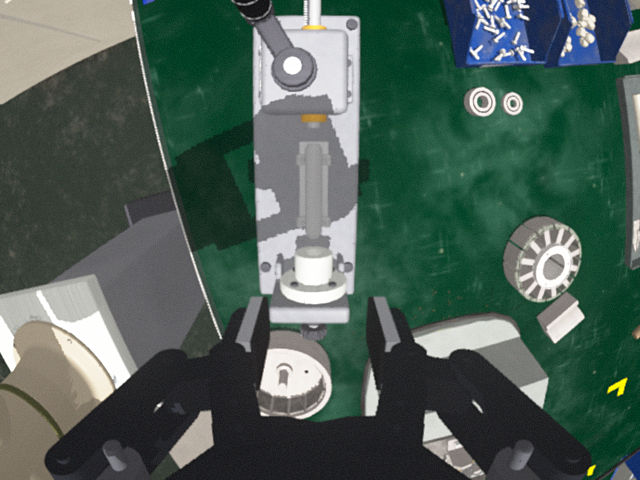

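Run:
```python
from h import *
P=np.load("w4.npz")["P"]; a=np.radians(78.9); yv=np.array([np.cos(a),np.sin(a)]); xv=np.array([yv[1],-yv[0]]); o=np.array([487,221.4])
A=P[130:240,290:340].reshape(-1,3); q=A[(A[:,2]>64)&(A[:,2]<75)]; print("shaft",cv2.minAreaRect(q[:,:2].astype(np.float32)),np.percentile(q[:,2],98))
ax=o-16*xv+110*yv; hd=ax+55*(np.cos(2*np.pi/3)*xv+np.sin(2*np.pi/3)*yv); print("axis",ax,"handle",hd)
print("bolt",P[60:75,284:300].reshape(-1,3).mean(0))
A=P[0:30,230:280].reshape(-1,3); q=A[(A[:,2]>120)&(A[:,2]<190)]; print("sleeve",len(q),np.percentile(q,[1,50,99],axis=0).round(1).tolist())
for n in("scene","side"):
    c=dict(np.load(n+".npz")); Q=cloud(c); im=c["pixels"].max(2)
    m=(im<70)&(Q[...,2]>125)&(Q[...,2]<176)&(abs(Q[...,0]-475)<30)&(abs(Q[...,1]-380)<30); q=Q[m]
    e=c["eye"][:2]-hd; e/=np.linalg.norm(e); t=np.array([-e[1],e[0]]); l=(q[:,:2]-hd)@np.c_[e,t]
    print(n,len(q),np.percentile(l,[3,50,97],axis=0).round(1).tolist())
```

```text
shaft ((484.5697937011719, 221.87161254882812), (90.00847625732422, 25.74870491027832), 82.28878784179688) 70.72200024136681
axis [492.47673369 332.4225445 ] handle [474.66127569 384.45723924]
bolt [nan nan nan]
sleeve 621 [[466.7, 372.2, 121.9], [478.1, 373.8, 146.7], [488.8, 381.6, 174.0]]
scene 183 [[1.4, -9.4], [8.0, 1.7], [12.9, 12.2]]
side 126 [[2.7, -6.0], [10.2, 3.9], [15.4, 13.3]]
```

Call:
{"method": "play_rows", "body": {"deltas": [[-0.07,0.5,0,0,0,0,0.4],[-0.07,0.95,0,0,0,0,0.4],[-0.07,0.95,0,0,0,0,0.4],[-0.07,0.95,0,0,0,0,0.4],[0,0.7,0,0,0,0,0.4],[0,0.4,0,0,0,0,0.4],[0,0,0,0,0,0,0.4],[0,0,0,0,0,0,0.4]]}}

```text
time_s: 9.68
eef_pos: [474.4, 385.7, 256.4]
ee_rot: [-0.0, 0.775, 0.632, -0.002]
force: [-0.6, -0.3, 0.5]
grip_width: 0.702
```

Run:
```python
from h import *
st(); s=sensors.sense(); c=capture("wrist"); save(c,"w5"); P=wcloud(c,s); 
m=(c["pixels"].max(2)<80)&(P[...,2]>120)&(P[...,2]<183)&(np.hypot(P[...,0]-476,P[...,1]-384)<35); q=P[m]; print(m.sum(),np.argwhere(m).min(0),np.argwhere(m).max(0))
t=q[q[:,2]>172]; print(len(t),t.mean(0),cv2.minEnclosingCircle(t[:,:2].astype(np.float32))); print(np.percentile(q,[1,50,99],axis=0))
```

```text
{'time_s': 9.683, 'eef_pos': [474.427, 385.71, 256.414], 'ee_rot': [-0.0, 0.775, 0.632, -0.002], 'force': [-0.623, -0.329, 0.469], 'grip_width': 0.702, 'joints': [0.491, 0.496, 1.167, -0.0, 1.482, 0.693]}
982 [212 306] [265 341]
496 [478.64432429 389.33630138 176.3880458 ] ((477.88580322265625, 385.37664794921875), 11.778205871582031)
[[467.48293171 376.29121521 122.84230692]
 [479.27328857 393.38287709 172.14312506]
 [488.93597656 396.65280726 178.72549985]]
```

View pics/w5.png

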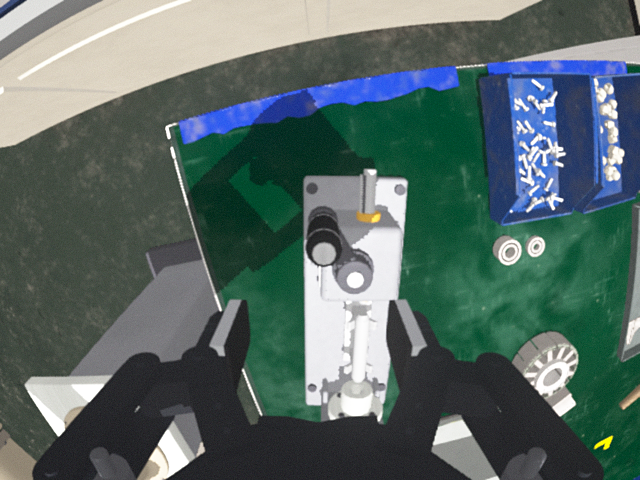

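Call:
{"method": "play_rows", "body": {"deltas": [[0.07,0,-0.5,0,0,0,0.4],[0,0,-0.8,0,0,0,0.4],[0,0,-0.8,0,0,0,0.4],[0,0,-0.6,0,0,0,0.4],[0,0,-0.4,0,0,0,0.4],[0,0,-0.05,0,0,0,0.4],[0,0,0,0,0,0,0.4],[0,0,0,0,0,0,0.4]], "squeeze": 70}}

```text
time_s: 10.4
eef_pos: [478.5, 385.0, 133.7]
ee_rot: [0.0, 0.775, 0.631, 0.001]
force: [-0.4, 0.5, 1.2]
grip_width: 0.702
```

Call:
{"method": "play_rows", "body": {"deltas": [[0,0,0,0,0,0,-1],[0,0,0,0,0,0,-1],[0,0,0,0,0,0,-1],[0,0,0,0,0,0,-1],[0,0,0,0,0,0,-1],[0,0,0,0,0,0,-1]]}}

```text
time_s: 10.9
eef_pos: [478.1, 385.5, 133.5]
ee_rot: [0.0, 0.775, 0.632, 0.001]
force: [-1.4, -0.9, 6.2]
grip_width: 0.264
```

```bash
python3 -c "
from h import *
st()"
```

```text
{'time_s': 10.9, 'eef_pos': [478.113, 385.51, 133.513], 'ee_rot': [0.0, 0.775, 0.632, 0.001], 'force': [-1.399, -0.903, 6.169], 'grip_width': 0.264, 'joints': [0.488, 0.591, 1.341, 0.0, 1.208, 0.691]}
```

```bash
cat > arc.py <<'E'
import sys,numpy as np
# arc.py startdeg step n [r]: unit deltas on circle with cumulative rounding
def arc(t0,st,n,r=55.):
    t=np.radians(t0-st*np.arange(n+1)); p=np.c_[np.cos(t),np.sin(t)]*r/40
    return np.diff((p-p[0]).round(2),axis=0).round(2)
if __name__=="__main__":
    a=list(map(float,sys.argv[1:])); n=int(a[2])
    d=arc(a[0],a[1],n)
    for i in range(0,n,8): print([[*map(float,r)] for r in d[i:i+8]], "end deg",a[0]-a[1]*min(n,i+8))
E
python3 arc.py 108.9 10 40
```

```text
[[0.23, 0.06], [0.24, 0.01], [0.24, -0.02], [0.23, -0.07], [0.22, -0.1], [0.19, -0.14], [0.17, -0.18], [0.13, -0.2]] end deg 28.900000000000006
[[0.1, -0.22], [0.05, -0.23], [0.02, -0.24], [-0.03, -0.24], [-0.06, -0.23], [-0.11, -0.21], [-0.14, -0.19], [-0.17, -0.17]] end deg -51.099999999999994
[[-0.2, -0.13], [-0.22, -0.1], [-0.23, -0.06], [-0.24, -0.02], [-0.24, 0.03], [-0.23, 0.07], [-0.21, 0.1], [-0.2, 0.14]] end deg -131.1
[[-0.16, 0.18], [-0.14, 0.19], [-0.1, 0.22], [-0.05, 0.24], [-0.02, 0.24], [0.03, 0.23], [0.06, 0.23], [0.11, 0.22]] end deg -211.1
[[0.14, 0.19], [0.17, 0.17], [0.2, 0.13], [0.22, 0.1], [0.23, 0.06], [0.24, 0.01], [0.24, -0.02], [0.23, -0.07]] end deg -291.1
```

Call:
{"method": "play_rows", "body": {"deltas": [[0.23,0.06,0,0,0,0,-1],[0.24,0.01,0,0,0,0,-1],[0.24,-0.02,0,0,0,0,-1],[0.23,-0.07,0,0,0,0,-1],[0,0,0,0,0,0,-1]]}}

```text
time_s: 11.32
eef_pos: [516.9, 383.8, 133.5]
ee_rot: [0.0, 0.776, 0.631, 0.0]
force: [-4.0, -2.9, 7.2]
grip_width: 0.267
```

Call:
{"method": "play_rows", "body": {"deltas": [[0.22,-0.1,0,0,0,0,-1],[0.19,-0.14,0,0,0,0,-1],[0.17,-0.18,0,0,0,0,-1],[0.13,-0.2,0,0,0,0,-1],[0,0,0,0,0,0,-1]]}}

```text
time_s: 11.73
eef_pos: [544.1, 358.6, 133.5]
ee_rot: [-0.0, 0.776, 0.631, -0.001]
force: [-6.5, -1.6, 8.1]
grip_width: 0.265
```

Call:
{"method": "play_rows", "body": {"deltas": [[0.1,-0.22,0,0,0,0,-1],[0.05,-0.23,0,0,0,0,-1],[0.02,-0.24,0,0,0,0,-1],[-0.03,-0.24,0,0,0,0,-1],[0,0,0,0,0,0,-1]]}}

```text
time_s: 12.15
eef_pos: [549.1, 322.1, 133.5]
ee_rot: [-0.001, 0.775, 0.631, 0.0]
force: [-3.8, 2.7, 4.3]
grip_width: 0.266
```

Call:
{"method": "play_rows", "body": {"deltas": [[-0.06,-0.23,0,0,0,0,-1],[-0.11,-0.21,0,0,0,0,-1],[-0.14,-0.19,0,0,0,0,-1],[-0.17,-0.17,0,0,0,0,-1],[-0.2,-0.13,0,0,0,0,-1],[-0.22,-0.1,0,0,0,0,-1],[-0.23,-0.06,0,0,0,0,-1],[0,0,0,0,0,0,-1]]}}

```text
time_s: 12.82
eef_pos: [504.2, 278.9, 133.6]
ee_rot: [0.001, 0.775, 0.632, 0.001]
force: [1.7, 0.4, 2.9]
grip_width: 0.262
```

Call:
{"method": "play_rows", "body": {"deltas": [[-0.24,-0.02,0,0,0,0,-1],[-0.24,0.03,0,0,0,0,-1],[-0.23,0.07,0,0,0,0,-1],[-0.21,0.1,0,0,0,0,-1],[-0.2,0.14,0,0,0,0,-1],[0,0,0,0,0,0,-1]]}}

```text
time_s: 13.32
eef_pos: [459.1, 291.7, 133.5]
ee_rot: [0.001, 0.775, 0.632, -0.0]
force: [-2.7, -7.0, 9.7]
grip_width: 0.265
```

Call:
{"method": "play_rows", "body": {"deltas": [[-0.16,0.18,0,0,0,0,-1],[-0.14,0.19,0,0,0,0,-1],[-0.1,0.22,0,0,0,0,-1],[-0.05,0.24,0,0,0,0,-1],[0,0,0,0,0,0,-1]]}}

```text
time_s: 13.73
eef_pos: [440.8, 325.8, 133.4]
ee_rot: [-0.0, 0.775, 0.632, -0.001]
force: [-8.3, -4.3, 14.0]
grip_width: 0.264
```

```bash
python3 arc.py -171.1 5 16; python3 arc.py -251.1 2 60
```

```text
[[-0.01, 0.12], [-0.01, 0.12], [0.01, 0.12], [0.02, 0.12], [0.03, 0.11], [0.04, 0.12], [0.04, 0.11], [0.06, 0.1]] end deg -211.1
[[0.07, 0.1], [0.07, 0.1], [0.09, 0.08], [0.08, 0.08], [0.1, 0.07], [0.1, 0.07], [0.11, 0.05], [0.11, 0.04]] end deg -251.1
[[0.05, 0.01], [0.04, 0.02], [0.05, 0.01], [0.05, 0.01], [0.04, 0.01], [0.05, 0.0], [0.05, 0.01], [0.05, 0.0]] end deg -267.1
[[0.04, 0.0], [0.05, 0.0], [0.05, 0.0], [0.05, 0.0], [0.05, -0.01], [0.04, 0.0], [0.05, -0.01], [0.05, -0.01]] end deg -283.1
[[0.04, -0.01], [0.05, -0.02], [0.05, -0.01], [0.04, -0.02], [0.04, -0.02], [0.05, -0.02], [0.04, -0.02], [0.04, -0.02]] end deg -299.1
[[0.05, -0.02], [0.04, -0.03], [0.04, -0.03], [0.03, -0.02], [0.04, -0.03], [0.04, -0.03], [0.03, -0.04], [0.04, -0.03]] end deg -315.1
[[0.03, -0.03], [0.03, -0.04], [0.04, -0.04], [0.02, -0.04], [0.03, -0.03], [0.03, -0.04], [0.03, -0.04], [0.02, -0.05]] end deg -331.1
[[0.02, -0.04], [0.02, -0.04], [0.02, -0.05], [0.02, -0.04], [0.02, -0.05], [0.01, -0.04], [0.01, -0.05], [0.02, -0.04]] end deg -347.1
[[0.01, -0.05], [0.0, -0.05], [0.01, -0.05], [0.01, -0.04], [0.0, -0.05], [0.0, -0.05], [0.0, -0.05], [0.0, -0.05]] end deg -363.1
[[-0.01, -0.04], [0.0, -0.05], [-0.01, -0.05], [-0.01, -0.05]] end deg -371.1
```

Call:
{"method": "play_rows", "body": {"deltas": [[-0.03,0.12,0,0,0,0,-1],[-0.02,0.12,0,0,0,0,-1],[0.01,0.12,0,0,0,0,-1],[0.02,0.12,0,0,0,0,-1],[0,0,0,0,0,0,-1]]}}

```text
time_s: 14.15
eef_pos: [441.3, 344.4, 133.4]
ee_rot: [0.0, 0.775, 0.632, 0.0]
force: [-2.6, -3.6, 10.0]
grip_width: 0.266
```

Call:
{"method": "play_rows", "body": {"deltas": [[0.03,0.11,0,0,0,0,-1],[0.04,0.12,0,0,0,0,-1],[0.04,0.11,0,0,0,0,-1],[0.06,0.1,0,0,0,0,-1],[0,0,0,0,0,0,-1]]}}

```text
time_s: 14.57
eef_pos: [448.1, 361.7, 133.5]
ee_rot: [0.001, 0.775, 0.632, -0.0]
force: [-2.1, -3.3, 10.2]
grip_width: 0.262
```

Call:
{"method": "play_rows", "body": {"deltas": [[0.07,0.1,0,0,0,0,-1],[0.07,0.1,0,0,0,0,-1],[0.09,0.08,0,0,0,0,-1],[0.08,0.08,0,0,0,0,-1],[0,0,0,0,0,0,-1]]}}

```text
time_s: 14.98
eef_pos: [460.6, 376.1, 133.5]
ee_rot: [0.001, 0.775, 0.632, -0.0]
force: [-2.4, -4.1, 9.8]
grip_width: 0.263
```

Call:
{"method": "play_rows", "body": {"deltas": [[0.1,0.07,0,0,0,0,-1],[0.1,0.07,0,0,0,0,-1],[0,0,0,0,0,0,-1]]}}

```text
time_s: 15.23
eef_pos: [468.6, 381.5, 133.4]
ee_rot: [0.001, 0.775, 0.632, -0.0]
force: [-1.8, -5.1, 10.5]
grip_width: 0.262
```

Call:
{"method": "play_rows", "body": {"deltas": [[0.11,0.05,0,0,0,0,-1],[0.11,0.04,0,0,0,0,-1],[0,0,0,0,0,0,-1]]}}

```text
time_s: 15.48
eef_pos: [477.1, 385.2, 133.4]
ee_rot: [0.0, 0.775, 0.632, -0.0]
force: [-4.1, -4.0, 9.5]
grip_width: 0.258
```

Call:
{"method": "play_rows", "body": {"deltas": [[0.05,0.01,0,0,0,0,-1],[0.04,0.02,0,0,0,0,-1],[0.05,0.01,0,0,0,0,-1],[0,0,0,0,0,0,-1]]}}

```text
time_s: 15.82
eef_pos: [482.2, 386.7, 133.4]
ee_rot: [0.0, 0.775, 0.632, -0.001]
force: [-6.2, -4.4, 10.5]
grip_width: 0.265
```

Call:
{"method": "play_rows", "body": {"deltas": [[0.05,0.01,0,0,0,0,-1],[0.04,0.01,0,0,0,0,-1],[0,0,0,0,0,0,-1]]}}

```text
time_s: 16.07
eef_pos: [485.6, 387.5, 133.4]
ee_rot: [-0.0, 0.775, 0.632, -0.001]
force: [-7.7, -4.5, 11.0]
grip_width: 0.262
```

Call:
{"method": "play_rows", "body": {"deltas": [[0.05,0,0,0,0,0,-1],[0.05,0.01,0,0,0,0,-1],[0,0,0,0,0,0,-1]]}}

```text
time_s: 16.32
eef_pos: [489.6, 388.0, 133.4]
ee_rot: [-0.0, 0.775, 0.632, -0.001]
force: [-7.7, -3.5, 11.8]
grip_width: 0.257
```

```bash
python3 -c "
from h import *
st(); c=capture('wrist'); st(); save(c,'w6')"
```

```text
{'time_s': 16.317, 'eef_pos': [489.595, 387.989, 133.429], 'ee_rot': [-0.0, 0.775, 0.632, -0.001], 'force': [-7.655, -3.477, 11.815], 'grip_width': 0.257, 'joints': [0.483, 0.615, 1.3, -0.0, 1.228, 0.686]}
{'time_s': 16.367, 'eef_pos': [489.578, 388.013, 133.435], 'ee_rot': [-0.0, 0.775, 0.632, -0.001], 'force': [-5.814, -3.537, 10.857], 'grip_width': 0.264, 'joints': [0.483, 0.615, 1.3, -0.0, 1.228, 0.686]}
```

View pics/w6.png

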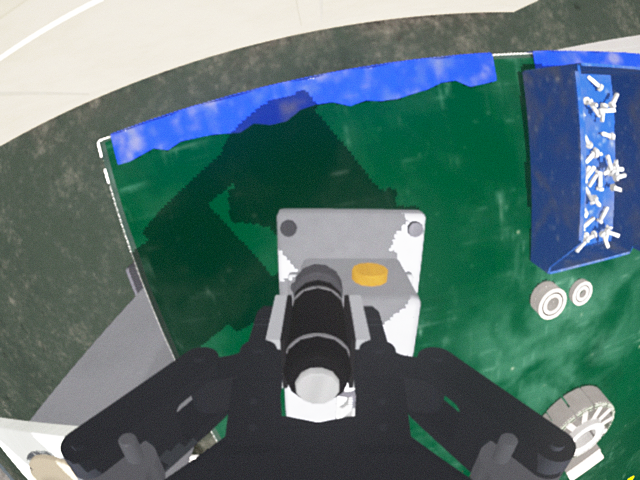

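Call:
{"method": "play_rows", "body": {"deltas": [[0.05,0,0,0,0,0,-1],[0.05,0,0,0,0,0,-1],[0,0,0,0,0,0,-1]]}}

```text
time_s: 16.62
eef_pos: [493.5, 388.2, 133.4]
ee_rot: [-0.0, 0.775, 0.632, -0.001]
force: [-7.2, -2.0, 9.3]
grip_width: 0.26
```

Call:
{"method": "play_rows", "body": {"deltas": [[0.05,0,0,0,0,0,-1],[0.05,0,0,0,0,0,-1],[0,0,0,0,0,0,-1]]}}

```text
time_s: 16.87
eef_pos: [497.4, 388.2, 133.4]
ee_rot: [-0.0, 0.775, 0.632, -0.001]
force: [-7.8, -3.7, 10.9]
grip_width: 0.261
```

Call:
{"method": "play_rows", "body": {"deltas": [[0.05,-0.01,0,0,0,0,-1],[0.04,0,0,0,0,0,-1],[0,0,0,0,0,0,-1]]}}

```text
time_s: 17.12
eef_pos: [500.9, 387.9, 133.4]
ee_rot: [-0.0, 0.775, 0.632, -0.001]
force: [-7.6, -2.5, 11.2]
grip_width: 0.265
```

Call:
{"method": "play_rows", "body": {"deltas": [[0.05,-0.01,0,0,0,0,-1],[0.05,-0.01,0,0,0,0,-1],[0,0,0,0,0,0,-1]]}}

```text
time_s: 17.37
eef_pos: [504.9, 387.4, 133.4]
ee_rot: [-0.001, 0.775, 0.632, -0.001]
force: [-7.9, -1.2, 10.4]
grip_width: 0.262
```

Call:
{"method": "play_rows", "body": {"deltas": [[0.05,-0.01,0,0,0,0,-1],[0.05,-0.01,0,0,0,0,-1],[0,0,0,0,0,0,-1]]}}

```text
time_s: 17.62
eef_pos: [508.9, 386.5, 133.4]
ee_rot: [-0.001, 0.775, 0.632, -0.001]
force: [-7.2, -0.9, 10.8]
grip_width: 0.267
```

Call:
{"method": "play_rows", "body": {"deltas": [[0.05,-0.02,0,0,0,0,-1],[0.05,-0.02,0,0,0,0,-1],[0,0,0,0,0,0,-1]]}}

```text
time_s: 17.87
eef_pos: [513.0, 385.2, 133.4]
ee_rot: [-0.001, 0.775, 0.632, -0.0]
force: [-6.8, 0.4, 8.8]
grip_width: 0.263
```

Call:
{"method": "play_rows", "body": {"deltas": [[0.05,-0.02,0,0,0,0,-1],[0.05,-0.02,0,0,0,0,-1],[0,0,0,0,0,0,-1]]}}

```text
time_s: 18.12
eef_pos: [516.9, 383.7, 133.5]
ee_rot: [-0.001, 0.775, 0.632, -0.0]
force: [-6.4, 0.8, 11.1]
grip_width: 0.26
```

Call:
{"method": "play_rows", "body": {"deltas": [[0.05,-0.02,0,0,0,0,-1],[0.04,-0.03,0,0,0,0,-1],[0,0,0,0,0,0,-1]]}}

```text
time_s: 18.37
eef_pos: [520.5, 382.0, 133.5]
ee_rot: [-0.001, 0.775, 0.632, -0.0]
force: [-6.9, 2.5, 9.9]
grip_width: 0.263
```

Call:
{"method": "play_rows", "body": {"deltas": [[0.04,-0.02,0,0,0,0,-1],[0.05,-0.03,0,0,0,0,-1],[0,0,0,0,0,0,-1]]}}

```text
time_s: 18.62
eef_pos: [524.1, 380.0, 133.5]
ee_rot: [-0.001, 0.775, 0.632, -0.0]
force: [-7.5, 1.2, 9.3]
grip_width: 0.265
```

Call:
{"method": "play_rows", "body": {"deltas": [[0.04,-0.03,0,0,0,0,-1],[0.05,-0.03,0,0,0,0,-1],[0,0,0,0,0,0,-1]]}}

```text
time_s: 18.87
eef_pos: [527.7, 377.6, 133.5]
ee_rot: [-0.001, 0.775, 0.632, -0.0]
force: [-7.1, 3.2, 9.0]
grip_width: 0.266
```

Call:
{"method": "play_rows", "body": {"deltas": [[0.04,-0.03,0,0,0,0,-1],[0.04,-0.03,0,0,0,0,-1],[0,0,0,0,0,0,-1]]}}

```text
time_s: 19.12
eef_pos: [530.8, 375.2, 133.5]
ee_rot: [-0.001, 0.775, 0.632, -0.0]
force: [-7.5, 2.5, 9.2]
grip_width: 0.262
```

Call:
{"method": "play_rows", "body": {"deltas": [[0.04,-0.03,0,0,0,0,-1],[0.04,-0.04,0,0,0,0,-1],[0,0,0,0,0,0,-1]]}}

```text
time_s: 19.37
eef_pos: [533.9, 372.3, 133.4]
ee_rot: [-0.001, 0.775, 0.632, -0.0]
force: [-8.4, 2.3, 8.9]
grip_width: 0.259
```

Call:
{"method": "play_rows", "body": {"deltas": [[0.03,-0.04,0,0,0,0,-1],[0.04,-0.04,0,0,0,0,-1],[0,0,0,0,0,0,-1]]}}

```text
time_s: 19.62
eef_pos: [536.7, 369.2, 133.4]
ee_rot: [-0.001, 0.775, 0.632, -0.0]
force: [-6.9, 2.8, 8.6]
grip_width: 0.267
```

Call:
{"method": "play_rows", "body": {"deltas": [[0.03,-0.04,0,0,0,0,-1],[0.03,-0.04,0,0,0,0,-1],[0,0,0,0,0,0,-1]]}}

```text
time_s: 19.87
eef_pos: [539.2, 366.2, 133.5]
ee_rot: [-0.001, 0.775, 0.632, 0.0]
force: [-7.5, 3.8, 9.6]
grip_width: 0.262
```

Call:
{"method": "play_rows", "body": {"deltas": [[0.03,-0.04,0,0,0,0,-1],[0.03,-0.04,0,0,0,0,-1],[0,0,0,0,0,0,-1]]}}

```text
time_s: 20.12
eef_pos: [541.4, 363.1, 133.5]
ee_rot: [-0.001, 0.775, 0.632, -0.0]
force: [-8.5, 4.4, 9.3]
grip_width: 0.263
```

Call:
{"method": "play_rows", "body": {"deltas": [[0.02,-0.04,0,0,0,0,-1],[0.03,-0.04,0,0,0,0,-1],[0,0,0,0,0,0,-1]]}}

```text
time_s: 20.37
eef_pos: [543.3, 359.9, 133.5]
ee_rot: [-0.001, 0.775, 0.632, -0.0]
force: [-7.9, 4.0, 9.4]
grip_width: 0.265
```

Call:
{"method": "play_rows", "body": {"deltas": [[0.02,-0.05,0,0,0,0,-1],[0.02,-0.04,0,0,0,0,-1],[0,0,0,0,0,0,-1]]}}

```text
time_s: 20.62
eef_pos: [545.1, 356.4, 133.5]
ee_rot: [-0.001, 0.775, 0.632, 0.0]
force: [-7.0, 4.8, 9.1]
grip_width: 0.263
```

Call:
{"method": "play_rows", "body": {"deltas": [[0.02,-0.04,0,0,0,0,-1],[0.02,-0.05,0,0,0,0,-1],[0,0,0,0,0,0,-1]]}}

```text
time_s: 20.87
eef_pos: [546.6, 352.9, 133.5]
ee_rot: [-0.002, 0.775, 0.632, 0.0]
force: [-7.2, 4.1, 8.4]
grip_width: 0.264
```

Call:
{"method": "play_rows", "body": {"deltas": [[0.02,-0.05,0,0,0,0,-1],[0.01,-0.04,0,0,0,0,-1],[0,0,0,0,0,0,-1]]}}

```text
time_s: 21.12
eef_pos: [547.8, 349.5, 133.5]
ee_rot: [-0.002, 0.775, 0.632, 0.0]
force: [-6.9, 5.2, 8.9]
grip_width: 0.262
```

Call:
{"method": "play_rows", "body": {"deltas": [[0.01,-0.05,0,0,0,0,-1],[0.01,-0.05,0,0,0,0,-1],[0,0,0,0,0,0,-1]]}}

```text
time_s: 21.37
eef_pos: [548.6, 346.3, 133.5]
ee_rot: [-0.002, 0.775, 0.632, 0.001]
force: [-5.5, 11.3, 7.4]
grip_width: 0.262
```

Call:
{"method": "play_rows", "body": {"deltas": [[0,0,0,0,0,0,-1],[0,0,0,0,0,0,-1],[0,0,0,0,0,0,-1]]}}

```text
time_s: 21.62
eef_pos: [548.6, 346.5, 133.5]
ee_rot: [-0.002, 0.775, 0.632, 0.001]
force: [-5.2, 10.9, 7.5]
grip_width: 0.264
```

Call:
{"method": "play_rows", "body": {"deltas": [[0,-0.01,0,0,0,0,-1],[0,0,0,0,0,0,-1],[0,0,0,0,0,0,-1],[0,0,0,0,0,0,-1]]}}

```text
time_s: 21.95
eef_pos: [548.6, 346.3, 133.5]
ee_rot: [-0.002, 0.775, 0.632, 0.001]
force: [-5.7, 12.3, 7.3]
grip_width: 0.264
```

Run:
```python
from arc import arc
# back from ~14 deg to 108.9+360 : -455 deg in 10deg steps
d=arc(14,-10,45)
for i in range(0,45,8): print([[*map(float,r)] for r in d[i:i+8]],14+10*min(45,i+8))
```

```text
[[-0.08, 0.23], [-0.11, 0.21], [-0.16, 0.18], [-0.18, 0.16], [-0.2, 0.12], [-0.23, 0.09], [-0.23, 0.04], [-0.24, 0.01]] 94
[[-0.24, -0.04], [-0.22, -0.08], [-0.21, -0.11], [-0.19, -0.15], [-0.16, -0.18], [-0.12, -0.21], [-0.09, -0.22], [-0.04, -0.24]] 174
[[-0.01, -0.24], [0.04, -0.24], [0.08, -0.22], [0.12, -0.21], [0.15, -0.19], [0.18, -0.16], [0.2, -0.12], [0.23, -0.08]] 254
[[0.23, -0.05], [0.24, 0.0], [0.24, 0.03], [0.23, 0.08], [0.2, 0.12], [0.19, 0.15], [0.16, 0.18], [0.12, 0.2]] 334
[[0.09, 0.23], [0.04, 0.23], [0.01, 0.24], [-0.04, 0.24], [-0.08, 0.23], [-0.11, 0.21], [-0.16, 0.18], [-0.18, 0.16]] 414
[[-0.2, 0.12], [-0.23, 0.09], [-0.23, 0.04], [-0.24, 0.01], [-0.24, -0.04]] 464
```

Call:
{"method": "play_rows", "body": {"deltas": [[-0.08,0.23,0,0,0,0,-1],[-0.11,0.21,0,0,0,0,-1],[-0.16,0.18,0,0,0,0,-1],[-0.18,0.16,0,0,0,0,-1],[-0.2,0.12,0,0,0,0,-1],[-0.23,0.09,0,0,0,0,-1],[-0.23,0.04,0,0,0,0,-1],[-0.24,0.01,0,0,0,0,-1]]}}

```text
time_s: 22.62
eef_pos: [491.9, 387.8, 133.6]
ee_rot: [-0.002, 0.775, 0.632, 0.002]
force: [-3.4, 10.6, 6.9]
grip_width: 0.267
```

Call:
{"method": "play_rows", "body": {"deltas": [[-0.24,-0.04,0,0,0,0,-1],[-0.22,-0.08,0,0,0,0,-1],[-0.21,-0.11,0,0,0,0,-1],[-0.19,-0.15,0,0,0,0,-1],[-0.16,-0.18,0,0,0,0,-1],[-0.12,-0.21,0,0,0,0,-1],[-0.09,-0.22,0,0,0,0,-1],[0,0,0,0,0,0,-1]]}}

```text
time_s: 23.28
eef_pos: [441.6, 344.8, 133.5]
ee_rot: [-0.001, 0.775, 0.632, -0.001]
force: [-12.3, -1.2, 12.3]
grip_width: 0.266
```

Call:
{"method": "play_rows", "body": {"deltas": [[-0.08,-0.22,0,0,0,0,-1],[-0.01,-0.23,0,0,0,0,-1],[0.04,-0.23,0,0,0,0,-1],[0.08,-0.22,0,0,0,0,-1],[0.12,-0.21,0,0,0,0,-1],[0.15,-0.19,0,0,0,0,-1],[0,0,0,0,0,0,-1]]}}

```text
time_s: 23.87
eef_pos: [457.8, 292.6, 133.5]
ee_rot: [0.001, 0.776, 0.631, 0.002]
force: [4.8, 0.6, 6.5]
grip_width: 0.263
```

Call:
{"method": "play_rows", "body": {"deltas": [[0.18,-0.16,0,0,0,0,-1],[0.2,-0.12,0,0,0,0,-1],[0.23,-0.08,0,0,0,0,-1],[0.23,-0.05,0,0,0,0,-1],[0.24,0,0,0,0,0,-1],[0.24,0.03,0,0,0,0,-1],[0.23,0.08,0,0,0,0,-1],[0,0,0,0,0,0,-1]]}}

```text
time_s: 24.53
eef_pos: [518.7, 283.2, 133.4]
ee_rot: [-0.001, 0.775, 0.632, 0.002]
force: [-0.4, 8.3, 8.8]
grip_width: 0.264
```

Call:
{"method": "play_rows", "body": {"deltas": [[0.2,0.14,0,0,0,0,-1],[0.19,0.16,0,0,0,0,-1],[0.16,0.18,0,0,0,0,-1],[0.12,0.2,0,0,0,0,-1],[0.09,0.23,0,0,0,0,-1],[0.04,0.23,0,0,0,0,-1],[0.01,0.24,0,0,0,0,-1],[0,0,0,0,0,0,-1]]}}

```text
time_s: 25.2
eef_pos: [549.9, 338.6, 133.5]
ee_rot: [-0.0, 0.775, 0.632, 0.001]
force: [-0.5, 2.7, 8.9]
grip_width: 0.266
```

Call:
{"method": "play_rows", "body": {"deltas": [[-0.04,0.24,0,0,0,0,-1],[-0.08,0.23,0,0,0,0,-1],[-0.11,0.21,0,0,0,0,-1],[-0.16,0.18,0,0,0,0,-1],[0,0,0,0,0,0,-1]]}}

```text
time_s: 25.62
eef_pos: [533.2, 372.8, 133.5]
ee_rot: [-0.0, 0.775, 0.632, 0.001]
force: [-1.4, 2.9, 8.0]
grip_width: 0.261
```

Call:
{"method": "play_rows", "body": {"deltas": [[-0.18,0.16,0,0,0,0,-1],[-0.2,0.12,0,0,0,0,-1],[-0.23,0.09,0,0,0,0,-1],[-0.23,0.04,0,0,0,0,-1],[-0.24,0,0,0,0,0,-1],[0,0,0,0,0,0,-1]]}}

```text
time_s: 26.12
eef_pos: [489.7, 387.9, 133.5]
ee_rot: [-0.0, 0.775, 0.632, 0.0]
force: [-2.6, 2.5, 7.1]
grip_width: 0.264
```

Call:
{"method": "play_rows", "body": {"deltas": [[-0.12,-0.02,0,0,0,0,-1],[-0.12,-0.03,0,0,0,0,-1],[-0.05,-0.01,0,0,0,0,-1],[0,0,0,0,0,0,-1],[0,0,0,0,0,0,-1]]}}

```text
time_s: 26.53
eef_pos: [479.0, 385.7, 133.5]
ee_rot: [-0.001, 0.775, 0.632, 0.0]
force: [-3.3, 1.9, 9.5]
grip_width: 0.261
```

Call:
{"method": "play_rows", "body": {"deltas": [[-0.03,-0.01,0,0,0,0,-1],[0,0,0,0,0,0,-1],[0,0,0,0,0,0,-1]]}}

```text
time_s: 26.78
eef_pos: [478.1, 385.4, 133.5]
ee_rot: [-0.001, 0.775, 0.632, 0.001]
force: [-2.5, 3.6, 8.7]
grip_width: 0.264
```

Call:
{"method": "play_rows", "body": {"deltas": [[-0.03,-0.01,0,0,0,0,-1],[0,0,0,0,0,0,-1],[0,0,0,0,0,0,-0.3],[0,0,0,0,0,0,0],[0,0,0,0,0,0,0.4],[0,0,0,0,0,0,0.4],[0,0,0,0,0,0,0.4],[0,0,0,0,0,0,0.4]]}}

```text
time_s: 27.45
eef_pos: [476.6, 384.0, 132.3]
ee_rot: [-0.0, 0.775, 0.632, -0.0]
force: [-0.5, 0.2, -0.7]
grip_width: 0.697
```

Call:
{"method": "play_rows", "body": {"deltas": [[0,0,0.4,0,0,0,0.4],[0,0,0.8,0,0,0,0.4],[0,0,1,0,0,0,0.4],[0,0,0.9,0,0,0,0.4],[-0.2,-0.8,0.3,0,0,0,0.4],[-0.2,-1,0.2,0,0,0,0.4],[-0.2,-1,0,0,0,0,0.4],[-0.2,-1,0,0,0,0,0.4]]}}

```text
time_s: 28.12
eef_pos: [443.9, 230.7, 276.9]
ee_rot: [0.0, 0.775, 0.632, 0.0]
force: [1.1, -1.0, -0.5]
grip_width: 0.701
```

Call:
{"method": "play_rows", "body": {"deltas": [[0,-0.6,0,0,0,0,0.4],[0,0,0,0,0,0,0.4],[0,0,0,0,0,0,0.4]]}}

```text
time_s: 28.37
eef_pos: [444.8, 207.3, 276.9]
ee_rot: [0.0, 0.776, 0.631, 0.0]
force: [0.8, 0.3, -0.3]
grip_width: 0.703
```

Run:
```python
from h import *
st(); s=sensors.sense(); c=capture("wrist"); save(c,"w7"); P=wcloud(c,s)
a=np.radians(78.9); yv=np.array([np.cos(a),np.sin(a)]); xv=np.array([yv[1],-yv[0]]); o=np.array([487,221.4])
l=(P[...,:2]-o)@np.c_[xv,yv]; m=(abs(l[...,0])<5)&(P[...,2]>66)&(P[...,2]<75)&(l[...,1]>-62)&(l[...,1]<66)
print("shaft/ram y of press",np.percentile(l[m][:,1]-110,[1,5,50,95,99]).round(1))
h,e=np.histogram(l[m][:,1]-110,bins=np.arange(-172,-40,4)); print(list(zip(e.tolist(),h.tolist())))
q=P[(c["pixels"].max(2)<80)&(P[...,2]>172)&(P[...,2]<183)&(np.hypot(P[...,0]-478,P[...,1]-385)<40)]
if len(q): print("sleeve",len(q),cv2.minEnclosingCircle(q[:,:2].astype(np.float32)))
```

```text
{'time_s': 28.367, 'eef_pos': [444.821, 207.341, 276.861], 'ee_rot': [0.0, 0.776, 0.631, 0.0], 'force': [0.761, 0.306, -0.279], 'grip_width': 0.703, 'joints': [0.197, 0.206, 1.517, 0.0, 1.418, 0.402]}
shaft/ram y of press [-170.1 -168.3 -139.5  -47.8  -44.1]
[(-172, 38), (-168, 35), (-164, 39), (-160, 37), (-156, 38), (-152, 41), (-148, 39), (-144, 39), (-140, 41), (-136, 40), (-132, 41), (-128, 41), (-124, 40), (-120, 44), (-116, 25), (-112, 0), (-108, 0), (-104, 0), (-100, 0), (-96, 0), (-92, 0), (-88, 0), (-84, 0), (-80, 0), (-76, 0), (-72, 0), (-68, 0), (-64, 0), (-60, 0), (-56, 0), (-52, 10), (-48, 36)]
```

View pics/w7.png

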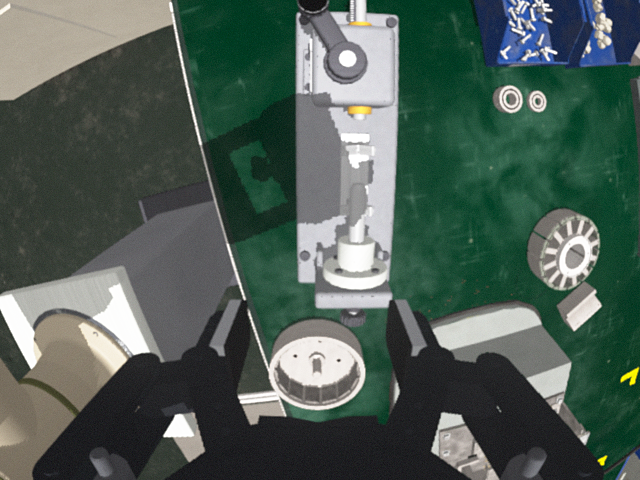

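```bash
python3 -c "
from rig import order; print(order.finish_job())"
```

```text
the job is handed in; nothing more can be done
None
```

The longer shaft is pressed home in the hub and the crank is back at rest. I handed the job in at 28.4 s of the 72 s allowed; no verdict was reported.

- **Pressing:** I laid the 90 mm shaft in the saddles, gripped the sleeve and turned the crank clockwise. Resistance was a steady 7–8 N from about 6.4 rad on, then rose to about 12–13.5 N at about 7.9 rad. I read that as the stop and pushed no further; it works out to about 60 N on the shaft.
- **Return:** I eased the crank back to its rest position with the sleeve held throughout, then let go and backed away.
- **Last checks:** The final wrist image shows the shaft's rear end at about y = -113.5 mm of the press, so it is about 33 mm deep, which agrees with the crank travel. The ram nose is back at about -50 mm, the tool force is near zero and the gripper is clear.
- **Not confirmed:**
  - The bump at the spring ring never showed in the force readings, which I took only at the end of each move.
  - The final automatic sleeve measurement returned nothing because the sleeve was at the image edge. The crank's rest position therefore rests on the tool position at release matching the start within 2 mm, and on the picture.
  - I did not re-measure the spare shaft, bell and core at the end. The bell and core are in the final picture and looked undisturbed; the spare shaft is not in it.

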